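Close a deli tub and hold the display lane's pusher back

ROBOT

A 6-joint arm with a two-finger parallel gripper is mounted at the origin on the work surface. World frame = base frame: x ahead of the robot, y to its left, z up, the work surface at z = 0. Lengths are in m, angles in degrees, forces in N, time in s.
With the tool pointing down it reaches from about 0.375 to 0.9 m from the base axis. Payload 3.1 kg.
Tool frame: the origin (TCP) lies at the very end of the fingers, on their centre line; the grasp point (between the pads) lies 19 mm behind it; z points along the fingers, y is the line along which they close (so a half turn about z gives the same grasp; the last joint's range is limited). The gripper opens to 87 mm and grips with 3 to 60 N. Pads are 19 mm wide; open, the fingers measure 117 mm over their backs; the gripper's body (75 mm by 190 mm) begins 51 mm behind the grasp point.
Start: joints at [-78.81, 30.224, 82.088, -0, 67.689, -10.227], TCP at [0.228, -0.582, 0.223] pointing down, gripper open.
Joint ranges: [-176.69, 176.69], [-43.24, 126.21], [12.49, 139.97], [-82, 262], [0, 151.66], [-163.58, 163.58]. Speed limits (degrees/s): [159.86, 159.86, 180, 180, 180, 180].

INTERFACE

Orientations are given as a 3x3 rotation matrix whose columns are the frame's x, y, z axes.
In Python, from rig import bot, imaging gives the robot as it stands.
- The arm moves only by the tool drive_tool, never from a script. Its argument "deltas" is text: rows parted by semicolons, each of 5 numbers parted by spaces: the finger opening in mm, from 0 to 87, then the shift along the world's x, y, z in mm, then the turn about the world's z in rad. In form: jaw dx dy dz twist; .... A call has 1 to 12 rows; each row is the pose to reach, as a shift and turn from the pose commanded when the call began; what a row does not reach only later rows make up. A row lasts 1/10 s, in which the tool goes at most 50 mm and 8.59 degrees, less where a joint would pass 70% of its speed; a pose out of reach is approached as far as the arm can. A call with a gripper value outside its range is refused whole. The fingers move at their own pace and stop on an object; the grip force is fixed at half the most. Time passes only in rows, so rows that repeat a pose let the fingers close. It gives the time, the measured TCP pose, the force, the opening and the grip force at its end, in the units of the state.
- bot.read_state(): the state, without advancing time (a new reading comes with each control period).
- imaging.capture(name): name is "scene" or "top" or "wrist"; returns the picture (420x560x3 uint8, red, green, blue); there is no depth.
- imaging.camera_model(name): a dict with "fx", "fy", "cx", "cy" (pixels), "dist" ([k1, k2, p1, p2, k3] as OpenCV has them; the pictures are not rectified), "T" (4x4, takes a point from camera to world coordinates). Camera axes: x right, y down, z forward; pixel columns grow to the right and rows downward; lengths in m; the calibration is good to about 2 mm. A picture is of the moment at which its call begins: read the wrist's pose just before it. camera_model takes no time and is no camera call; for the wrist camera it gives the pose at the moment of the call.
- bot.hand_in(): hands the job in; it is judged then, once.
The state is a dict: "time_s": time; "joint_positions": joint angles; "qvel": joint speeds; "tau": joint torques, N m; "position": TCP position; "tcp_rot": TCP orientation; "force": force on the tool from outside, world axes, zero at the start; "moment": the same for the moment, N m; "opening": opening from 0.0 (shut) to 1.0 (fully open); "grasp_force": force on a finger pad.
Only numpy, scipy, OpenCV 4.12 (cv2) and the standard library are available. Lean on these libraries where they do the work, as an engineer would, in place of code of your own. Each camera call takes 0.05 s, during which the arm holds its last target. There are 200 camera calls.

TASK

Press the loose green lid down onto the deli tub until it is seated level all round, then pull the display lane's spring-return pusher back by its blue tab until its yellow pointer stands at the white line of the red clip, so that a colleague can drop the tub in. Finish while still holding the pusher there with the gripper: do not let go. Leave the tub standing on the counter, and leave the stock tub, the jar and the stick cup where they are.

Things in the scene. Friction and masses are not known exactly. Their poses are not given: they have to be found in the camera images.
- tub: White round deli tub, loose on the counter (about 0.4 kg), 90 mm across the rim, 60 mm tall. Origin: centre of its underside; z up. It stands on the left or right, the lane on the other side. A tight seal in its rim holds the lid 4 to 7 mm too high and askew at first (highest above the tub's +x side); each part of the seal stays where it is pressed.
- lid_top (a point): Centre of the top face of the loose green lid on the tub; z: the face's normal. Round cap 100 mm across, 13 mm high, top 3 mm thick; its skirt reaches 10 mm down round the rim with 2 mm play. Seated, this point is 63 mm above the tub's underside; at the start 68 mm, tilted 0.05 rad. A straight push of about 10 N at the centre drives it home, where it stops hard on the rim; 25 N does no harm.
- pusher: Black plate, 10 mm thick, 98 mm wide, top 76 mm up, across a wooden lane fixed to the counter (275 x 118 mm, walls 45 mm high). Origin at counter height under its middle; x along the lane away from the robot (yaw within 0.25 rad), y left, z up. Slides along the lane only, to -x, at most 135 mm. A spring draws it back to rest: 2.5 N at rest, plus 0.6 N per 10 mm.
- tab (a point): Grasp point of the blue upright tab on top of the pusher plate, 106 mm above the counter. The tab is 12 mm thick along the lane (x), 44 mm wide (y), and spans heights of 74 to 128 mm. Take it from above, one finger before and one behind it. Axes as the pusher's.
- pointer (a point): Tip of the pusher's yellow pointer, a 6 mm wide bar (its middle counts) above the left (+y) side wall of the lane, 56 mm above the counter, 69 mm to the left of the pusher's middle. Moves with the pusher; axes as the pusher's.
- mark (a point): Middle of the white line (4 mm wide, lying across the lane) on the red clip, 24 mm long and 42 mm wide, that sits on the lane's left (+y) wall; 51 mm above the counter. Fixed, 85 to 120 mm behind (-x of) the pointer's rest. The pusher is at the mark when pointer and line have the same x along the lane. Axes as the pusher's.
- stock_tub: Closed white tub with yellow lid, 100 mm across, 62 mm tall, loose on the lane's 8 mm floor, 13 mm in front (+x) of the resting pusher plate; origin at its underside. Not to be moved.
- jar: Amber glass jar with black cap, 68 mm across, 90 mm tall, between the tub and the lane, farther from the robot; origin at its underside. Not to be moved.
- stick_cup: White cup of tasting sticks, 60 mm across, 110 mm tall with the sticks, between the tub and the lane, nearer the robot; origin at its underside. Not to be moved.
Not all that is in view belongs to the job. Of the things shaped like the part that bears lid_top, the green one is meant.

How it is judged (in metres and radians):
On the way, in this order (a step that is already met when the one before it is completed fails the run):
1. the lid is seated level on the tub (z of lid_top in the frame of tub between 0.06 and 0.065 m and angle between the z axis of lid_top and the z axis of tub, either way round below 0.03 rad and horizontal distance between lid_top and tub below 0.006 m), for 0.2 s.
2. the pusher is pulled back to the mark and held by the fingers (x of pointer in the frame of mark between -0.005 and 0.005 m and linear speed of pusher below 0.01 m/s and contact force between the fingers and pusher above 1.5 N), for 0.3 s.
At the end, for the whole second after the job is handed in: Lid seated on the tub (within 2 mm of fully home, level within 0.03 rad, centred within 6 mm), tub upright on the counter, and the fingers hold the pusher still (force over 1.5 N) with its pointer within 5 mm of the clip's line, nothing else propping it (all of step 1 and all of step 2 and angle between tub's own z axis and vertical below 0.06 rad and height (world z) of tub below 0.005 m and contact force between pusher and tub below 0.3 N and contact force between pusher and stock_tub below 0.3 N); the arm keeps its last pose, push and grip.
It fails at once if the closed stock tub in the lane is moved more than 20 mm or tipped (distance of stock_tub from where it was at the start of the episode above 0.02 m or angle between stock_tub's own z axis and vertical above 0.35 rad).
It fails at once if the jar of preserves is moved more than 20 mm or tipped (distance of jar from where it was at the start of the episode above 0.02 m or angle between jar's own z axis and vertical above 0.35 rad).
It fails at once if the cup of tasting sticks is moved more than 20 mm or tipped (distance of stick_cup from where it was at the start of the episode above 0.02 m or angle between stick_cup's own z axis and vertical above 0.35 rad).
It also fails if it takes over 48 s, if anything falls off the work surface, if the arm or the gripper's body presses on something with over 40 N, if the wrist force passes 120 N, or if a joint passes its speed limit or range.

## Working session

There is one attempt and no reset: what is moved stays moved. The work goes in short steps, Python scripts to look and compute and a tool call to move; the robot and the scene stay as the last step left them, time stands still between calls to the robot, and variables do not carry over. Pictures are saved under pics/ and viewed, at most 10 in all, crops included, and the job is handed in when it is done.

Besides the shell and the picture viewer there is one more tool, called as name(argument=value, ...), one argument or row to a line, values as JSON. drive_tool: Moves the arm, as the interface text tells. Its arguments: {"type":"object","properties":{"deltas":{"type":"string"}},"required":["deltas"]}

```bash
ls; mkdir -p pics; python3 - <<'E'
from rig import bot, imaging
import cv2,numpy as np
s=bot.read_state();print(s['time_s'],s['position'],s['tcp_rot'],s['force'],s['opening'])
ims=[imaging.capture(n) for n in("top","scene")]
for n,i in zip(("top","scene"),ims):
    cv2.imwrite(f"pics/{n}0.png",i[:,:,::-1]); m=imaging.camera_model(n);print(n,m)
E
```

```text
pics
0.0 [ 0.22810722 -0.5811234   0.22159997] [[ 9.30943682e-01  3.65162574e-01 -3.94822229e-04]
 [ 3.65162587e-01 -9.30941494e-01  2.05435029e-03]
 [ 3.82615445e-04 -2.05665873e-03 -9.99997812e-01]] [ 0.71394332 -1.04462443 -0.08923746] 1.0005279375189624
top {'fx': 398.3638485661155, 'fy': 398.3638485661155, 'cx': 280.13188069814004, 'cy': 210.44184731454163, 'dist': array([-0.03955896,  0.        ,  0.        ,  0.        ,  0.        ]), 'T': array([[-0.00332098, -0.99842451,  0.0560131 ,  0.53402645],
       [-0.99984027,  0.00429894,  0.01734816, -0.01037018],
       [-0.01756162, -0.05594654, -0.99827931,  0.81974142],
       [ 0.        ,  0.        ,  0.        ,  1.        ]])}
scene {'fx': 449.4655271497222, 'fy': 449.4655271497222, 'cx': 272.27062910362264, 'cy': 213.57505972088174, 'dist': array([-0.12224844,  0.        ,  0.        ,  0.        ,  0.        ]), 'T': array([[-0.85680721,  0.43743289, -0.27300893,  0.8352783 ],
       [ 0.51544108,  0.71199361, -0.47684965,  0.4266911 ],
       [-0.01420911, -0.54928824, -0.83551214,  0.85250133],
       [ 0.        ,  0.        ,  0.        ,  1.        ]])}
```

View pics/top0.png

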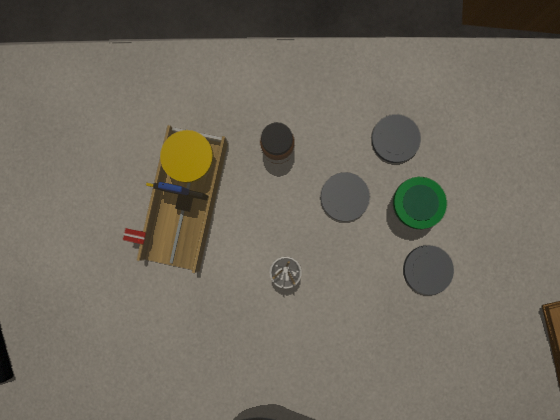

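View pics/scene0.png

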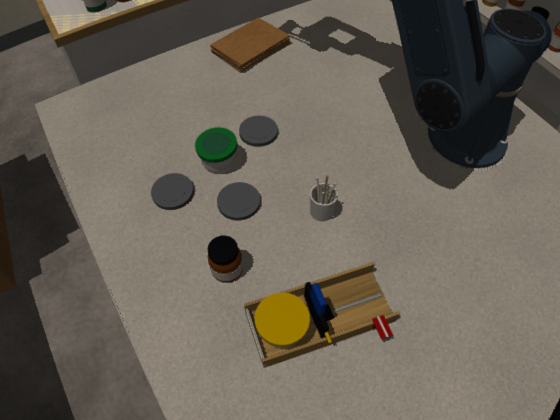

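The top view shows the green lid at about (420,203), the lane on the left with the blue tab at (170,188), the yellow pointer at (151,185) and the red clip with its white line at (134,236). The jar is at (277,140) and the stick cup at (286,272).

```bash
cat > h.py <<'E'
import cv2,numpy as np
from rig import bot, imaging
def ray(m,uv,z):
    K=np.array([[m['fx'],0,m['cx']],[0,m['fy'],m['cy']],[0,0,1]])
    p=cv2.undistortPoints(np.array(uv,float).reshape(-1,1,2),K,m['dist']).reshape(-1,2)
    d=np.c_[p,np.ones(len(p))]@m['T'][:3,:3].T; o=m['T'][:3,3]
    return o+d*((z-o[2])/d[:,2])[:,None]
def blobs(im,lo,hi,amin=8):
    h=cv2.cvtColor(im,cv2.COLOR_RGB2HSV); k=cv2.inRange(h,np.array(lo),np.array(hi))
    n,l,st,c=cv2.connectedComponentsWithStats(k)
    return sorted([(st[i,4],c[i],(l==i)) for i in range(1,n) if st[i,4]>=amin],key=lambda t:-t[0])
R=dict(green=((50,100,40),(85,255,255)),blue=((105,120,40),(130,255,255)),yellow=((20,130,70),(33,255,255)),red=((0,150,70),(6,255,255)))
E
python3 - <<'E'
from h import *
for n in("top","scene"):
    im=cv2.imread(f"pics/{n}0.png")[:,:,::-1].copy(); m=imaging.camera_model(n)
    for c,z in(("green",.068),("blue",.125),("yellow",.056),("red",.051)):
        for a,ce,k in blobs(im,*R[c])[:4]:
            ys,xs=np.nonzero(k)
            P=ray(m,np.c_[xs,ys],z)[:,:2]
            (rx,ry),(w,h),an=cv2.minAreaRect((P*1000).astype(np.float32))
            print(n,c,a,ce.round(1),"rect",round(rx),round(ry),round(w),round(h),round(an,1),"cent",(P.mean(0)*1000).round(1))
E
```

```text
top green 2164 [419.7 202.5] rect 590 -260 98 99 44.1 cent [ 590.1 -261.3]
top blue 131 [169.7 186.6] rect 616 197 42 10 77.7 cent [616.  196.8]
top yellow 2232 [186.2 156. ] rect 684 185 104 103 89.6 cent [684.  185.7]
top yellow 22 [149.5 184.3] rect 629 257 14 5 75.8 cent [629.  257.2]
top red 90 [135.1 232.2] rect 536 286 41 8 78.8 cent [535.9 286.1]
top red 89 [133.6 239.6] rect 522 290 41 9 78.1 cent [521.5 288.9]
scene green 1074 [215.3 143.8] rect 590 -261 100 97 82.2 cent [ 591.6 -259.1]
scene blue 299 [317.6 298.6] rect 621 203 57 21 75.9 cent [621.4 203.2]
scene yellow 2407 [281.7 318.7] rect 679 179 103 104 82.1 cent [680.  180.2]
scene yellow 48 [327.9 337. ] rect 627 254 21 8 73.8 cent [627.1 254.1]
scene red 117 [378.7 327.9] rect 536 288 42 10 78.9 cent [536.1 288.6]
scene red 94 [385.8 325.2] rect 522 292 41 9 74.9 cent [521.7 291.4]
```

drive_tool(
  deltas="0 36 32 0 0; 0 72 64 0 0; 0 108 96 0 0; 0 144 128 0 0; 0 180 160 0 0; 0 216 192 0 0; 0 252 224 0 0; 0 288 256 0 0; 0 324 288 -20 0; 0 362 321 -50 0; 0 362 321 -90 0; 0 362 321 -90 0",
)

```text
time_s: 1.3
position: [0.587, -0.256, 0.1256]
tcp_rot: [[0.93, 0.368, -0.012], [0.369, -0.93, 0.008], [-0.009, -0.012, -1.0]]
force: [-1.9, 1.1, -1.7]
opening: 0.03
grasp_force: 0.0
```

```bash
python3 - <<'E'
from h import *
s=bot.read_state();m=imaging.camera_model("wrist");im=imaging.capture("wrist")
print(s['time_s'],s['position'],s['opening'],s['force'],m['T'].round(3))
cv2.imwrite("pics/w1.png",im[:,:,::-1])
im2=imaging.capture("scene");cv2.imwrite("pics/s1.png",im2[:,:,::-1])
E
```

```text
1.3 [ 0.58698049 -0.25595452  0.12557864] 0.0296062333604437 [-1.85705569  1.05758862 -1.71742861] [[ 0.368 -0.896 -0.248  0.654]
 [-0.93  -0.358 -0.085 -0.232]
 [-0.012  0.262 -0.965  0.287]
 [ 0.     0.     0.     1.   ]]
```

View pics/w1.png

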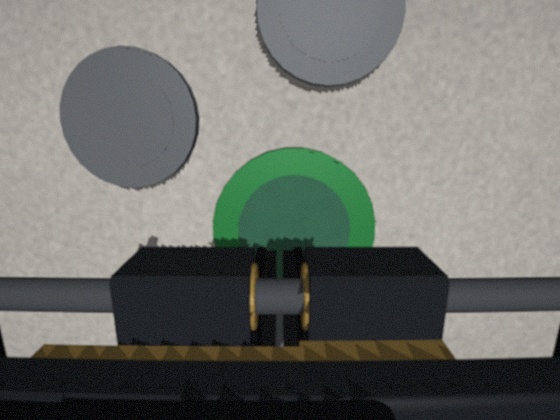

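The wrist view shows the upper part of the green lid, centred near (294,228), above the closed fingers. I'll fit a circle to its visible arc.

```bash
python3 - <<'E'
from h import *
from scipy.optimize import least_squares
m=imaging.camera_model("wrist");im=cv2.imread("pics/w1.png")[:,:,::-1].copy()
h=cv2.cvtColor(im,cv2.COLOR_RGB2HSV);k=cv2.inRange(h,*map(np.array,((50,80,25),(88,255,255))))
k[240:]=0
c=max(cv2.findContours(k,0,1)[0],key=cv2.contourArea)[:,0]; c=c[c[:,1]<235]
P=ray(m,c,.067)[:,:2]
r=least_squares(lambda q:np.hypot(*(P-q[:2]).T)-q[2],[.59,-.26,.05],loss='soft_l1',f_scale=.001)
print(r.x,np.sqrt(r.fun.var()),bot.read_state()['position'])
E
```

```text
[ 0.59330856 -0.2688665   0.05013293] 0.00022410237032582405 [ 0.58931637 -0.26032159  0.13147999]
```

```bash
python3 - <<'E'
from h import *
from scipy.optimize import least_squares
for i in range(3): 
    m=imaging.camera_model("wrist");im=imaging.capture("wrist")
s=bot.read_state();print(s['position'],s['force'])
h=cv2.cvtColor(im,cv2.COLOR_RGB2HSV);k=cv2.inRange(h,*map(np.array,((50,80,25),(88,255,255))))
k[240:]=0
c=max(cv2.findContours(k,0,1)[0],key=cv2.contourArea)[:,0]; c=c[c[:,1]<232]
P=ray(m,c,.067)[:,:2]
r=least_squares(lambda q:np.hypot(*(P-q[:2]).T)-q[2],[.59,-.26,.05],loss='soft_l1',f_scale=.001)
print(r.x,r.fun.std())
E
```

```text
[ 0.59089086 -0.26276459  0.13502691] [ 0.20241302 -0.46425586 -0.15404238]
[ 0.59205241 -0.26319044  0.04875759] 0.00020236483135548878
```

drive_tool(
  deltas="0 1 -1 -30 0; 0 1 -1 -50 0; 0 1 -1 -56 0; 0 1 -1 -60 0; 0 1 -1 -63 0; 0 1 -1 -66 0; 0 1 -1 -66 0; 0 1 -1 -66 0",
)

```text
time_s: 2.35
position: [0.592, -0.2627, 0.0678]
tcp_rot: [[0.931, 0.365, 0.002], [0.365, -0.931, -0.002], [0.001, 0.003, -1.0]]
force: [-0.5, -1.6, 4.8]
opening: 0.006
grasp_force: 2.3
```

drive_tool(
  deltas="0 0 0 -2 0; 0 0 0 -4 0; 0 0 0 -5 0; 0 0 0 -6 0; 0 0 0 -6 0; 0 0 0 -6 0",
)

```text
time_s: 2.95
position: [0.592, -0.2627, 0.0634]
tcp_rot: [[0.931, 0.366, 0.002], [0.366, -0.931, -0.002], [0.001, 0.003, -1.0]]
force: [-3.3, -0.5, 12.8]
opening: 0.008
grasp_force: 6.7
```

drive_tool(
  deltas="0 0 0 -1 0; 0 0 0 -2 0; 0 0 0 -2 0; 0 0 0 -2 0",
)

```text
time_s: 3.35
position: [0.592, -0.2627, 0.0634]
tcp_rot: [[0.931, 0.366, 0.002], [0.366, -0.931, -0.003], [0.001, 0.003, -1.0]]
force: [-5.2, 0.7, 22.6]
opening: 0.005
grasp_force: 11.4
```

drive_tool(
  deltas="0 0 0 20 0; 0 0 0 60 0; 0 -30 -10 80 0; 0 -60 -20 80 0; 0 -60 -20 80 0; 0 -60 -20 80 0; 0 -60 -20 80 0",
)

```text
time_s: 4.05
position: [0.532, -0.2816, 0.1382]
tcp_rot: [[0.931, 0.365, 0.0], [0.365, -0.931, 0.0], [0.001, -0.0, -1.0]]
force: [-0.8, -0.7, 0.0]
opening: -0.001
grasp_force: 0.0
```

```bash
python3 - <<'E'
from h import *
im=imaging.capture("wrist")
m=imaging.camera_model("wrist");s=imaging.capture("scene");print(bot.read_state()['position'])
b=blobs(im,(50,80,25),(88,255,255))[0]; c=max(cv2.findContours(b[2].astype(np.uint8),0,1)[0],key=cv2.contourArea)
for z in(.05,.063,):
    P=ray(m,c[:,0],z)[:,:2]*1000; print(cv2.fitEllipse(P.astype(np.float32)))
a=cv2.resize(s[90:210,150:310],None,fx=2.5,fy=2.5,interpolation=cv2.INTER_CUBIC)
w=cv2.resize(im,(400,300)); cv2.imwrite("pics/c2.png",np.hstack([a,w])[:,:,::-1])
E
```

```text
[ 0.53205934 -0.28142933  0.13804083]
((591.103759765625, -263.5874938964844), (102.99238586425781, 103.70381164550781), 88.47120666503906)
((591.4189453125, -263.2203369140625), (97.64725494384766, 98.3217544555664), 88.4711685180664)
```

View pics/c2.png

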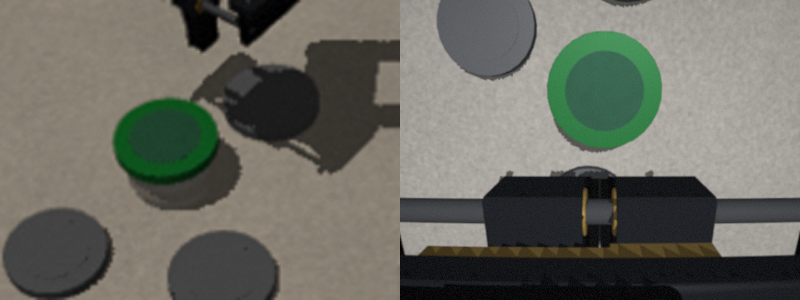

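The crops show the lid sitting level at (165,135), with no gap visible. As a check, I'll press lightly on its +x side, which started highest.

drive_tool(
  deltas="0 44 10 0 0; 0 84 19 0 0; 0 84 19 -40 0; 0 84 19 -66 0; 0 84 19 -72 0; 0 84 19 -75 0; 0 84 19 -77 0; 0 84 19 -78 0; 0 84 19 -78 0; 0 84 19 -78 0",
)

```text
time_s: 5.15
position: [0.6151, -0.2611, 0.0635]
tcp_rot: [[0.931, 0.366, -0.001], [0.366, -0.931, 0.002], [-0.0, -0.003, -1.0]]
force: [-3.4, 3.3, 14.1]
opening: 0.004
grasp_force: 6.7
```

drive_tool(
  deltas="0 0 0 40 0; 0 0 0 90 0; 60 0 35 120 0.12; 60 0 80 139 0.25; 60 0 125 139 0.38; 60 0 172 139 0.51; 60 0 219 139 0.64; 60 -3 266 139 0.77; 60 -6 313 139 0.90; 60 -9 360 139 0.98; 60 -11 401 139 0.98; 60 -11 401 139 0.98",
)

```text
time_s: 6.35
position: [0.6035, 0.144, 0.2003]
tcp_rot: [[0.209, 0.978, 0.001], [0.978, -0.209, 0.002], [0.002, 0.0, -1.0]]
force: [0.6, -0.7, -0.3]
opening: 0.686
grasp_force: 0.0
```

drive_tool(
  deltas="60 0 0 0 0; 60 0 0 0 0; 60 0 0 0 0",
)

```text
time_s: 6.65
position: [0.6046, 0.1368, 0.1997]
tcp_rot: [[0.217, 0.976, 0.0], [0.976, -0.217, -0.0], [-0.0, 0.0, -1.0]]
force: [0.5, -0.2, 0.1]
opening: 0.686
grasp_force: 0.0
```

```bash
python3 - <<'E'
from h import *
m=imaging.camera_model("wrist");im=imaging.capture("wrist")
s=bot.read_state();print(s['time_s'],s['position'],s['tcp_rot'].round(3) if hasattr(s['tcp_rot'],'round') else s['tcp_rot'],s['opening'])
cv2.imwrite("pics/w3.png",im[:,:,::-1])
for c,z in(("blue",.128),("yellow",.056),("red",.051)):
    for a,ce,k in blobs(im,*R[c],30)[:4]:
        ys,xs=np.nonzero(k);P=ray(m,np.c_[xs,ys],z)[:,:2]
        (rx,ry),(w,h),an=cv2.minAreaRect((P*1000).astype(np.float32))
        print(c,a,ce.round(1),"rect",round(rx,1),round(ry,1),round(w,1),round(h,1),round(an,1),"cent",(P.mean(0)*1000).round(1))
E
```

```text
6.7 [0.60458608 0.1367441  0.19963787] [[ 0.217  0.976  0.   ]
 [ 0.976 -0.217 -0.   ]
 [-0.     0.    -1.   ]] 0.6876691311811508
blue 1384 [275.5 129.3] rect 616.4 196.1 44.1 12.1 77.6 cent [616.7 196.2]
yellow 14258 [365.  123.6] rect 685.6 181.1 105.0 105.4 78.0 cent [685.7 182.6]
yellow 284 [124.4 276.8] rect 455.1 99.2 34.9 13.1 33.0 cent [457.   99.5]
yellow 188 [275.9  46.9] rect 629.1 254.5 17.2 6.8 77.4 cent [629.3 253.8]
yellow 50 [440.8 310.2] rect 726.7 6.0 13.2 4.6 84.3 cent [726.9   5.5]
red 648 [150.4  34.6] rect 539.2 285.3 41.3 14.0 78.8 cent [537.3 285.2]
red 488 [131.3  33.8] rect 523.0 288.9 40.7 7.7 76.9 cent [523.  289.2]
```

View pics/w3.png

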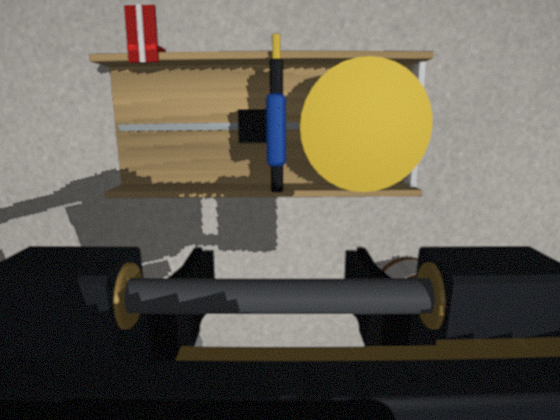

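The blue tab is at (275,129), the pointer at (276,47) and the clip line at (141,34). The tab measures 44 x 12 mm as it should, and the fingers line up with the lane.

drive_tool(
  deltas="60 6 30 0 0; 60 12 59 0 0; 60 12 59 0 0; 60 12 59 -30 0; 60 12 59 -65 0; 60 12 59 -95 0; 60 12 59 -112 0; 60 12 59 -112 0; 60 12 59 -112 0",
)

```text
time_s: 7.6
position: [0.6166, 0.196, 0.0877]
tcp_rot: [[0.217, 0.976, -0.0], [0.976, -0.217, -0.0], [-0.0, -0.0, -1.0]]
force: [0.8, -0.1, 0.3]
opening: 0.692
grasp_force: 0.0
```

drive_tool(
  deltas="0 0 0 0 0; 0 0 0 0 0; 0 0 0 0 0; 0 0 0 0 0; 0 0 0 0 0; 0 0 0 0 0; 0 0 0 0 0; 0 0 0 0 0",
)

```text
time_s: 8.4
position: [0.616, 0.1973, 0.0875]
tcp_rot: [[0.215, 0.977, -0.0], [0.977, -0.215, -0.0], [-0.0, -0.0, -1.0]]
force: [-0.5, 0.5, 0.5]
opening: 0.137
grasp_force: 30.0
```

drive_tool(
  deltas="0 -9 2 0 0; 0 -19 4 0 0; 0 -29 6 0 0; 0 -39 8 0 0; 0 -49 10 0 0; 0 -59 13 0 0; 0 -68 15 0 0; 0 -78 17 0 0; 0 -88 19 0 0; 0 -88 19 0 0; 0 -88 19 0 0",
)

```text
time_s: 9.5
position: [0.5293, 0.2161, 0.0876]
tcp_rot: [[0.214, 0.977, 0.004], [0.977, -0.214, -0.0], [0.001, 0.004, -1.0]]
force: [7.1, -1.8, -6.7]
opening: 0.134
grasp_force: 30.0
```

```bash
cat > gap.py <<'E'
from h import *
a=np.radians(-12.4);u=np.array([np.cos(a),np.sin(a)])
for n in("wrist","top","scene"):
    m=imaging.camera_model(n);im=imaging.capture(n);cv2.imwrite(f"pics/g_{n}.png",im[:,:,::-1])
    r=[]
    for c,z in(("yellow",.058),("red",.051)):
        for A,ce,k in blobs(im,*R[c],8)[:5]:
            ys,xs=np.nonzero(k);P=ray(m,np.c_[xs,ys],z)[:,:2]*1000
            (rx,ry),(w,h),an=cv2.minAreaRect(P.astype(np.float32))
            if ry>200: print(n,c,A,ce.round(1),np.round([rx,ry,w,h,an],1),"along",round(float(u@[rx,ry]),1), "range",(P@u).min().round(1),(P@u).max().round(1))
s=bot.read_state();print(s['time_s'],s['position'],s['force'],s['grasp_force'],s['opening'])
E
python3 gap.py
```

```text
wrist yellow 501 [278.4 140.5] [542.4 271.7  20.2   6.6  77.6] along 471.4 range 468.1 474.7
wrist yellow 177 [232.5 278.8] [501.1 203.1  18.7   5.7  58.2] along 445.8 range 443.2 449.6
wrist red 1391 [261.3 111.5] [536.7 286.5  40.7   9.   78.8] along 462.6 range 458.2 467.5
wrist red 1386 [233.5 111.6] [522.6 289.5  40.8   9.2  77.8] along 448.3 range 443.7 452.9
scene yellow 40 [371.7 321.2] [542.1 272.5  20.6   7.1  72.9] along 470.9 range 466.7 475.0
scene red 103 [379.2 328.6] [536.4 287.8  41.7  10.4  78.9] along 462.1 range 456.7 467.3
scene red 94 [385.8 325.2] [521.8 291.7  41.5   8.7  74.9] along 447.0 range 442.2 450.9
9.65 [0.52965241 0.2160201  0.08757341] [ 8.24873042 -0.09003264 -5.58204223] 30.017192641535075 0.13436921580908667
```

View pics/g_wrist.png

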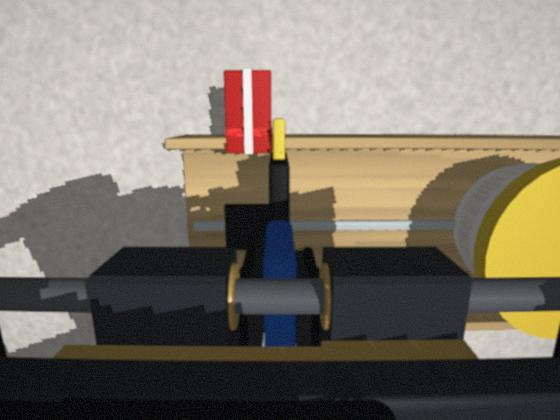

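The pointer at (278,140) is about 16 mm past the white line at (247,110). I'll pull the rest of the way.

drive_tool(
  deltas="0 -6 1 0 0; 0 -11 2 0 0; 0 -14 3 0 0; 0 -16 3 0 0; 0 -16 3 0 0; 0 -16 3 0 0; 0 -16 3 0 0; 0 -16 3 0 0",
)

```text
time_s: 10.45
position: [0.5144, 0.2193, 0.0876]
tcp_rot: [[0.215, 0.977, 0.005], [0.977, -0.215, 0.0], [0.002, 0.005, -1.0]]
force: [9.6, -0.3, -7.0]
opening: 0.135
grasp_force: 30.0
```

```bash
python3 gap.py
```

```text
wrist yellow 486 [278.4 139.9] [527.5 274.9  20.2   6.6  77.7] along 456.1 range 452.9 459.4
wrist yellow 166 [232.4 278. ] [486.7 206.4  18.7   5.   70.2] along 431.1 range 428.0 433.9
wrist red 1351 [262.8 111.1] [522.3 289.5  40.8   8.8  77.3] along 448.0 range 443.5 452.5
wrist red 1286 [291.6 109.6] [536.8 286.6  40.4   8.6  79.1] along 462.7 range 458.5 467.3
scene yellow 37 [379.2 318.1] [525.4 275.8  20.2   7.9  78.8] along 453.9 range 450.1 458.0
scene red 119 [378.6 327.8] [536.5 288.   42.   10.5  78.9] along 462.1 range 456.4 467.5
scene red 83 [386.3 325.9] [521.6 291.4  42.    8.5  74.9] along 446.8 range 442.2 450.9
10.6 [0.51435131 0.21930787 0.0875674 ] [ 8.06024121  0.09972372 -7.07647929] 30.031117731705308 0.13673878926671693
```

View pics/g_wrist.png

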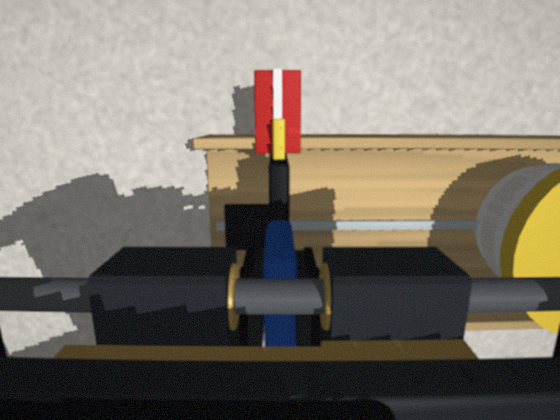

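The pointer at (278,140) is on the white line at (278,95), within about 1 mm, and the grip holds at 30 N.

```bash
python3 -c "
from rig import bot
print(bot.hand_in())"
```

```text
the job is handed in; nothing more can be done
None
```

I pressed the lid home (level, about 63 mm up), pulled the pusher to within about 1 mm of the clip's white line, and handed in with the gripper still holding it; no verdict came back.

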